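# Set out the resin mixing row

### The job

Get the resin mixing row ready on the three cork coasters: stand the squat jar upright in the middle of the coaster nearest the scale, the cup in the middle of the coaster farthest from the scale, and the tall bottle in the middle of the coaster between them. Set the small metal tin flat on the middle of the jar's lid. Leave the stepped test tower standing where it is.

Things in the scene. Friction and masses are not known exactly. Their poses are not given: they have to be found in the camera images.
- jar: Squat closed jar, 62 mm high: white round body 54 mm across up to 40 mm, then a flat grey screw lid 58 mm across from 40 to 62 mm. 150 g. Origin: centre of its underside; z up its axis. Loose, standing on the work surface.
- bottle: Tall closed black resin bottle, 130 mm high: round body 52 mm across (with a grey band, 53 mm) up to 98 mm, a shoulder up to 108 mm, then a black cap 30 mm across up to 130 mm. 150 to 300 g. Origin: centre of its underside; z up its axis. Loose, standing on the work surface nearer the robot than the coasters; the four bigger bottles (155 mm) along the far edge of the table are stock, not this one.
- cup: Plain white open mixing cup without a handle, 75 mm high, 62 mm across at the rim, narrowing evenly to 50 mm at the foot, wall 3 mm, 60 g. Origin: centre of its underside; z up its axis. Loose, standing, mouth up.
- tin: Small flat round closed metal tin, 44 mm across (45 mm at its seen rim), 22 mm high, 50 g. Origin: centre of its underside; z up its axis. Loose, lying flat on the work surface.
- coaster_a: Round cork coaster, 84 mm across, 4 mm thick, fixed, lying on a thin grey mat; its top is 7 mm above the work surface. Origin: centre of its underside, 3 mm above the work surface. The three coasters are alike and lie in a row about 125 mm apart; which of them is at which place in the row changes.
- coaster_b: Round cork coaster, 84 mm across, 4 mm thick, fixed, lying on a thin grey mat; its top is 7 mm above the work surface. Origin: centre of its underside, 3 mm above the work surface. The three coasters are alike and lie in a row about 125 mm apart; which of them is at which place in the row changes.
- coaster_c: Round cork coaster, 84 mm across, 4 mm thick, fixed, lying on a thin grey mat; its top is 7 mm above the work surface. Origin: centre of its underside, 3 mm above the work surface. The three coasters are alike and lie in a row about 125 mm apart; which of them is at which place in the row changes.
- scale: Low grey bench scale, 130 (x) by 100 (y) mm, 16 mm high, with a round steel pan 88 mm across whose top is 22 mm high, and a small display in front. Fixed, beyond one end of the coaster row (left or right, it changes), about 155 mm from the middle of the nearest coaster, about 280 mm from the middle one and 400 mm from the farthest. Nothing goes on it. Origin: centre of its underside.
- carton: Closed kraft carton, 100 by 100 mm, 60 mm high, fixed, beyond the other end of the row. Only an obstacle. Origin: centre of its underside.
- tower: Small stepped grey printed test tower, 26 by 26 mm at the foot, 60 mm high, 40 g, loose, standing among the things to be moved; leave it alone. Origin: centre of its underside.
There are look-alikes about, which are no part of the job. Of the things shaped like the bottle, the black one is meant. Leave any pink look-alike of the jar alone.

How it is judged:
By the outcome, as a careful person would: the job done as asked, in the order asked, and still so for the second after the job is handed in, with the robot touching nothing.
It also fails if it takes over 112 s, if anything falls off the work surface, if the arm or the gripper's body presses on something with over 40 N, if the wrist force passes 120 N, or if a joint passes its speed limit or range.

### The arm

A 6-joint arm with a two-finger parallel gripper is mounted at the origin on the work surface. World frame = base frame: x ahead of the robot, y to its left, z up, the work surface at z = 0. Lengths are in mm, angles in rad, forces in N, time in s.
With the tool pointing down it reaches from about 275 to 1000 mm from the base axis. Payload 8.4 kg.
Tool frame: the origin (TCP) lies at the very end of the fingers, on their centre line; the grasp point (between the pads) lies 19 mm behind it; z points along the fingers, y is the direction in which the jaws open and shut (so a half turn about z gives the same grasp; the last joint's range is limited). The gripper opens to 85 mm and grips with 20 to 120 N. Pads are 22 mm wide; open, the fingers measure 114 mm over their backs; the gripper's body (76 mm by 85 mm) begins 54 mm behind the grasp point. The pads swing forward as they close: fully open they stand 13 mm farther back than shut.
Start: joints at [-1.219, 0.353, 1.633, -0, 1.155, -0.002], TCP at [216.539, -586.292, 231.281] pointing down, gripper open.
Joint ranges: [-2.63, 2.63], [-0.92, 2.1], [0.06, 2.66], [-1.3, 4.44], [0, 2.69], [-3.02, 3.02]. Speed limits (rad/s): [2.22, 2.22, 2.79, 3.14, 3.14, 3.14].

### API

Orientations are given as [roll, pitch, yaw] about the fixed x, y, z axes, in that order (R = Rz(yaw) Ry(pitch) Rx(roll)).
In Python, from rig import r, vision gives the robot as it stands.
- The arm moves only by the tool move_arm, never from a script. Its argument "series" is text: rows parted by semicolons, each of 7 numbers parted by spaces: the closure, from -1 (fully open) to 1 (shut), then the shift along the tool's x, y, z in units of 40 mm (1.0 is 40 mm), then the turn, a rotation vector about the tool's x, y, z in degrees. In form: grip tx ty tz ax ay az; .... A call has 1 to 20 rows; each row shifts and turns the pose as measured when the row begins, along the tool's axes as they then stand; what a row does not reach is not made up. A row lasts 1/8 s, in which the tool goes at most 62.5 mm and 10.7 degrees, less where a joint would pass 70% of its speed; a pose out of reach is approached as far as the arm can. A call is refused whole if a number of a shift passes 1 or a number of a turn 10.7, either way. A call with a gripper value outside its range is refused whole. The fingers move at their own pace and stop on an object; "grip_force" is the grip in N (left out, the last holds). Time passes only in rows, so rows that do not move let the fingers close. It gives the time, the measured TCP pose, the force and the opening at its end, in the units of the state.
- r.sense(): the state, without advancing time (a new reading comes with each control period).
- vision.grab_frame(name): name is "scene" or "top" or "wrist"; returns the picture (420x560x3 uint8, red, green, blue); there is no depth.
- vision.camera_params(name): a dict with "fx", "fy", "cx", "cy" (pixels), "k1" (the pictures are not rectified: a ray, as slopes to the right and down, at radius r is drawn at 1 + k1 r^2 times it, then the intrinsics apply), "position" and "rotation" of the camera in the world. Camera axes: x right, y up, looking along -z (the intrinsics and any distortion apply to the point x, -y, -z); pixel columns grow to the right and rows downward; lengths in mm; the calibration is good to about 2 mm. A picture is of the moment at which its call begins: read the wrist's pose just before it. camera_params takes no time and is no camera call; for the wrist camera it gives the pose at the moment of the call.
- r.sign_off(): hands the job in, once; it reports no verdict.
The state is a dict: "clock": time; "qpos": joint angles; "qvel": joint speeds; "joint_efforts": joint torques, N m; "eef_pos": TCP position; "tcp_rot": TCP orientation; "contact_force": force on the tool from outside, world axes, zero at the start; "wrist_torque": the same for the moment, N m; "opening": opening from 0.0 (shut) to 1.0 (fully open).
Only numpy, scipy, OpenCV 4.12 (cv2) and the standard library are available. Lean on these libraries where they do the work, as an engineer would, in place of code of your own. Each camera call takes 0.05 s, during which the arm holds its last target. There are 200 camera calls.

## Working session

There is one attempt and no reset: what is moved stays moved. The work goes in short steps, Python scripts to look and compute and a tool call to move; the robot and the scene stay as the last step left them, time stands still between calls to the robot, and variables do not carry over. Pictures are saved under pics/ and viewed, about 12 in all and at most 16, crops included, and the job is handed in when it is done.

Besides the shell and the picture viewer there is one more tool, called after "Call:" in YAML: its name, and indented under it one key for each argument. move_arm: Moves the arm, as the interface text tells. Its arguments: {"type":"object","properties":{"series":{"type":"string"},"grip_force":{"type":"number"}},"required":["series"]}

```bash
ls; mkdir -p pics; cat > h.py <<'E'
import numpy as np,cv2
from rig import r,vision
def save(n,im): cv2.imwrite('pics/'+n+'.png',im[:,:,::-1])
def ray(p,u,v):
    x=(u-p['cx'])/p['fx'];y=(v-p['cy'])/p['fy'];a,b=x,y
    for _ in range(20):
        k=1+p['k1']*(a*a+b*b);a,b=x/k,y/k
    return np.array(p['position']),np.array(p['rotation'])@np.array([a,-b,-1.])
def at(p,u,v,z):
    o,d=ray(p,u,v);return (o+d*(z-o[2])/d[2]).round(1)
def proj(p,X):
    c=np.array(p['rotation']).T@(np.array(X,float)-np.array(p['position']))
    a,b=c[0]/-c[2],-c[1]/-c[2];k=1+p['k1']*(a*a+b*b)
    return p['cx']+p['fx']*a*k,p['cy']+p['fy']*b*k
E
python3 - <<'E'
from h import *
print(r.sense())
for n in('scene','top'):
    save(n+'0',vision.grab_frame(n));print(vision.camera_params(n))
E
```

```text
pics
{'clock': 0.0, 'qpos': array([-1.21938586e+00,  3.53654842e-01,  1.63412351e+00,  1.79263478e-05,
        1.15518831e+00, -2.37591402e-03]), 'qvel': array([ 1.63712758e-04,  9.68556834e-05, -1.20454780e-05, -7.41622391e-04,
        2.03822795e-03, -1.51059204e-03]), 'joint_efforts': array([ 8.27227541e-04, -6.05242181e+01, -3.42076993e+01, -4.56308680e-05,
        9.58556804e-03,  2.46611427e-05]), 'eef_pos': array([ 216.39149905, -585.84734529,  230.56203975]), 'tcp_rot': array([-3.14021868e+00, -1.96548210e-05,  3.53779117e-01]), 'contact_force': array([0.08350972, 0.3638823 , 0.33560658]), 'wrist_torque': array([0.05079491, 0.04898189, 0.01990262]), 'opening': 1.0002923793597942}
{'fx': 447.6993045030541, 'fy': 447.6993045030541, 'cx': 278.49507750001436, 'cy': 217.08039688918873, 'k1': -0.05478186628524249, 'position': array([1189.57291575, -251.08117078,  521.67932426]), 'rotation': array([ 0.98510424, -0.02284311,  1.21891598])}
{'fx': 456.505250526321, 'fy': 456.505250526321, 'cx': 280.38748316715873, 'cy': 209.10919991385296, 'k1': 0.04401556904249855, 'position': array([441.38469084,  13.47852411, 922.14527508]), 'rotation': array([ 0.06757188,  0.0148965 , -1.54678297])}
```

```bash
sed -i "s/^from rig/from scipy.spatial.transform import Rotation as Ro\nfrom rig/; s/np.array(p\['rotation'\])/Ro.from_euler('xyz',p['rotation']).as_matrix()/" h.py; cat h.py | head -14
```

```text
import numpy as np,cv2
from scipy.spatial.transform import Rotation as Ro
from rig import r,vision
def save(n,im): cv2.imwrite('pics/'+n+'.png',im[:,:,::-1])
def ray(p,u,v):
    x=(u-p['cx'])/p['fx'];y=(v-p['cy'])/p['fy'];a,b=x,y
    for _ in range(20):
        k=1+p['k1']*(a*a+b*b);a,b=x/k,y/k
    return np.array(p['position']),Ro.from_euler('xyz',p['rotation']).as_matrix()@np.array([a,-b,-1.])
def at(p,u,v,z):
    o,d=ray(p,u,v);return (o+d*(z-o[2])/d[2]).round(1)
def proj(p,X):
    c=Ro.from_euler('xyz',p['rotation']).as_matrix().T@(np.array(X,float)-np.array(p['position']))
    a,b=c[0]/-c[2],-c[1]/-c[2];k=1+p['k1']*(a*a+b*b)
```

View pics/top0.png

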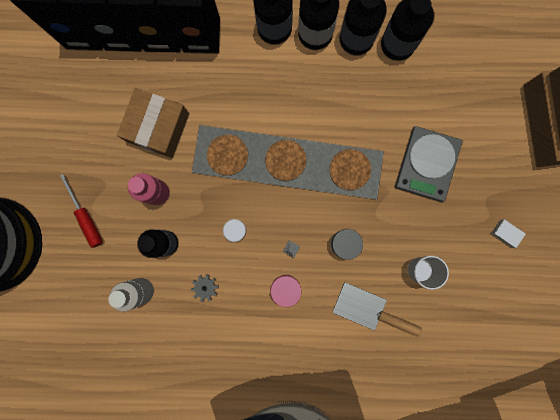

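View pics/scene0.png

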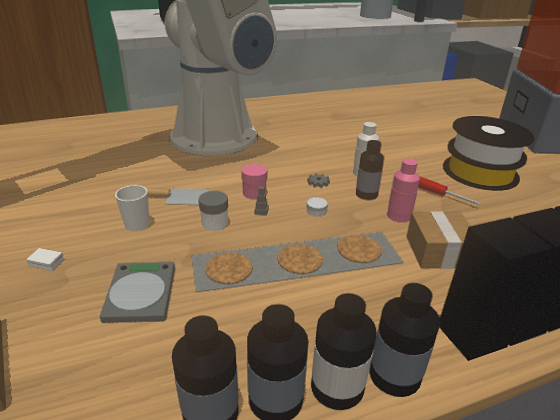

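```bash
python3 - <<'E'
from h import *
im=cv2.imread('pics/top0.png');hsv=cv2.cvtColor(im,cv2.COLOR_BGR2HSV)
p=vision.camera_params('top')
c=im[110:330,100:460];cv2.imwrite('pics/c1.png',cv2.resize(c,None,fx=2.2,fy=2.2,interpolation=cv2.INTER_CUBIC))
for n,(u,v) in dict(ca=(227,155),cb=(286,160),cc=(350,168),jar=(348,244),tin=(234,231),bot=(152,244),cup=(425,272),wood=(260,215),tower=(291,248),scale=(432,156)).items(): print(n,hsv[v,u],at(p,u,v,dict(jar=62,tin=22,bot=130,cup=75,tower=60).get(n,7)))
E
```

```text
ca [ 14 145 135] [610.4 139.4   7. ]
cb [ 15 144 147] [602.8  19.6   7. ]
cc [ 14 158 105] [ 589.2 -109.6    7. ]
jar [ 38  10 106] [ 436.7 -100.5   62. ]
tin [108  13 192] [456.6 118.8  22. ]
bot [120  10  26] [429.1 247.4 130. ]
cup [107  12 191] [ 389.5 -239.2   75. ]
wood [ 16 135 151] [490.2  69.3   7. ]
tower [ 45  10 106] [426.6   6.   60. ]
scale [ 72   8 156] [ 616.6 -272.7    7. ]
```

View pics/c1.png

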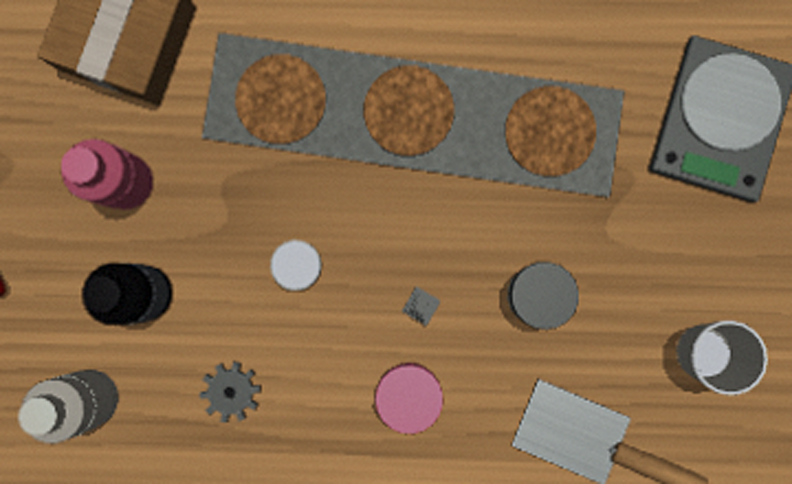

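```bash
python3 - <<'E'
from h import *
im=cv2.imread('pics/top0.png');hsv=cv2.cvtColor(im,cv2.COLOR_BGR2HSV)
p=vision.camera_params('top')
S,V=hsv[...,1],hsv[...,2]
def comp(mask,u,v,z,n):
    k,l,s,c=cv2.connectedComponentsWithStats(mask.astype('uint8'))
    q=l[v,u]
    if q==0: print(n,'miss');return
    m=cv2.findContours((l==q).astype('uint8'),0,1)[0];m=max(m,key=cv2.contourArea)
    e=cv2.fitEllipse(cv2.convexHull(m)) 
    (x,y),R=cv2.minEnclosingCircle(m)
    print(n,s[q],at(p,*e[0],z),np.round(e[0]+e[1],1),'enc',at(p,x,y,z),round(R,1))
for n,u,v in(('ca',227,155),('cb',286,160),('cc',350,168)): comp(S>80,u,v,7,n)
comp(S<50,348,244,62,'jar');comp((S<60)&(V>70),234,231,22,'tin')
comp(V<70,152,244,130,'bot'); comp(S<60,425,272,75,'cup')
# hand-read
for n,x,y,z in(('cuprim',729.5,358,75),('cupfoot',710.5,352,3),('jarlid',545,295.5,62),('botcap',102,293.5,130),('bbody right end',171,294,0),('pinkcap',82,165,130),('greycap',38,415,130),('tower',423,306,30),('pinkjar',408.5,399,62),('carton',100,30,60)):
    print(n,at(p,99.75+x/2.2,109.75+y/2.2,z))
q=vision.camera_params('scene')
for n,u,v,z in(('blackcap top',375,146,130),('black foot',369,193,0),('pinkcap',409,166,130),('jar',214,200,62),('cup',133,193,75),('tin',317,203,22)): print(n,at(q,u,v,z))
E
```

```text
ca [ 207  134   41   41 1320] [611.5 139.4   7. ] [227.  154.4  40.6  41. ] enc [611.7 139.6   7. ] 20.6
cb [ 265  140   42   41 1326] [603.2  20.9   7. ] [285.4 159.8  40.7  41.1] enc [603.2  20.9   7. ] 20.7
cc [ 330  149   41   41 1342] [ 586.8 -109.4    7. ] [349.9 169.2  40.9  41.3] enc [ 586.7 -109.3    7. ] 20.8
jar [331 229  32  31 752] [436.9 -97.7  62. ] [346.5 243.8  29.7  31.8] enc [437.3 -97.6  62. ] 15.9
tin [223 219  23  23 420] [458.3 118.9  22. ] [234.  230.1  22.7  22.9] enc [458.2 118.9  22. ] 11.5
bot [138 230  40  28 953] [430.8 238.6 130. ] [157.1 243.1  29.6  41.7] enc [430.1 237.9 130. ] 20.0
cup [ 408  256   41   34 1060] [ 390.4 -245.4   75. ] [428.4 271.6  33.1  41.2] enc [ 391.4 -244.6   75. ] 20.6
cuprim [ 388.9 -250.6   75. ]
cupfoot [ 389.3 -256.2    3. ]
jarlid [436.6 -99.5  62. ]
botcap [430.3 257.6 130. ]
bbody right end [429.4 234.5   0. ]
pinkcap [531.6 277.9 130. ]
greycap [335.  302.8 130. ]
tower [424.5   3.7  30. ]
pinkjar [346.4  14.6  62. ]
carton [658.  290.6  60. ]
blackcap top [446.5 249.  130. ]
black foot [425.9 265.9   0. ]
pinkcap [548.4 265.5 130. ]
jar [ 446.1 -101.7   62. ]
cup [ 392.5 -249.7   75. ]
tin [460.9 116.   22. ]
```

Call:
move_arm:
  series: "-1 0.5 -1 0 0 0 -10.1; -1 0.5 -1 0 0 0 -10.1; -1 0.5 -1 0 0 0 0; -1 0.5 -1 0 0 0 0; -1 0.5 -1 0 0 0 0; -1 0.5 -1 0 0 0 0; -1 0.5 -1 0 0 0 0; -1 0.5 -1 0 0 0 0; -1 0.3 -1 0 0 0 0; -1 0.3 -0.9 0 0 0 0; -1 0.2 -0.9 0 0 0 0; -1 0 0 0 0 0 0"

```text
clock: 1.6
eef_pos: [95.7, -115.9, 227.1]
tcp_rot: [-3.137, -0.002, 0.718]
contact_force: [0.4, 0.1, -0.1]
opening: 0.999
```

Call:
move_arm:
  series: "-1 0.75 0.66 0 0 0 10.3; -1 0.86 0.51 0 0 0 10.3; -1 0.93 0.35 0 0 0 10.3; -1 0.98 0.18 0 0 0 10.3; -1 0.9 0 0 0 0 0; -1 0.9 0 0 0 0 0; -1 0.9 0 0 0 0 0; -1 0.9 0 0 0 0 0; -1 0 0 0 0 0 0"

```text
clock: 2.72
eef_pos: [397.6, -107.7, 225.7]
tcp_rot: [3.141, -0.002, 0.057]
contact_force: [-0.1, 0.6, -0.5]
opening: 1.001
```

```bash
python3 - <<'E'
from h import *
print(vision.camera_params('wrist'));s=r.sense();print(s['eef_pos'],s['tcp_rot'],s['qpos'],s['contact_force'])
save('w1',vision.grab_frame('wrist'))
E
```

```text
{'fx': 340.4902079949216, 'fy': 340.4902079949216, 'cx': 281.0466160490271, 'cy': 206.5279627470703, 'k1': -0.053722985654318885, 'position': array([ 462.41058496, -104.09554716,  368.67862321]), 'rotation': array([-2.60128651e-01, -1.02668763e-04, -1.51301309e+00])}
[ 397.59610368 -107.68184267  225.6642392 ] [ 3.14132316e+00 -2.25240126e-03  5.74315734e-02] [-2.68516493e-01  1.63057661e-02  2.06772034e+00  5.35509982e-04
  1.05534651e+00  1.24458511e+00] [-0.0960027   0.56403788 -0.52766004]
```

View pics/w1.png

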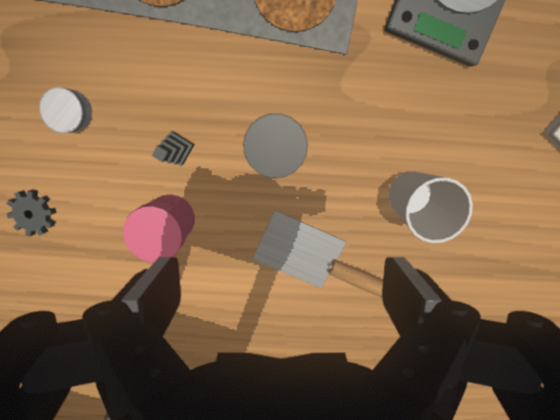

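```bash
python3 - <<'E'
from h import *
p=vision.camera_params('wrist')
for n,u,v,z in(('jar',275.7,145.5,62),('cup',439,210,75),('tin',61.5,110,22),('cupfoot',417,200,3),('tower',174,149,30)): print(n,at(p,u,v,z))
E
```

```text
jar [ 435.  -100.7   62. ]
cup [ 387.6 -251.4   75. ]
tin [456.  116.8  22. ]
cupfoot [ 379.6 -260.4    3. ]
tower [4.233e+02 1.000e-01 3.000e+01]
```

Call:
move_arm:
  series: "-1 0.48 -0.1 0.3 0 0 3.3; -1 0.48 -0.1 0.7 0 0 0; -1 0 0 1 0 0 0; -1 0 0 1 0 0 0; -1 0 0 0.6 0 0 0; -1 0 0 0 0 0 0"

```text
clock: 3.52
eef_pos: [431.2, -100.5, 76.7]
tcp_rot: [3.141, 0.001, -0.005]
contact_force: [-0.4, -0.5, 0.5]
opening: 1.002
```

```bash
python3 - <<'E'
from h import *
p=vision.camera_params('wrist')
im=vision.grab_frame('wrist');save('w2',im);s=r.sense();print(s['eef_pos'],s['tcp_rot'])
E
```

```text
[ 431.89398584 -100.70096363   77.60996003] [ 3.14100336e+00 -3.29153372e-04 -4.58121061e-03]
```

View pics/w2.png

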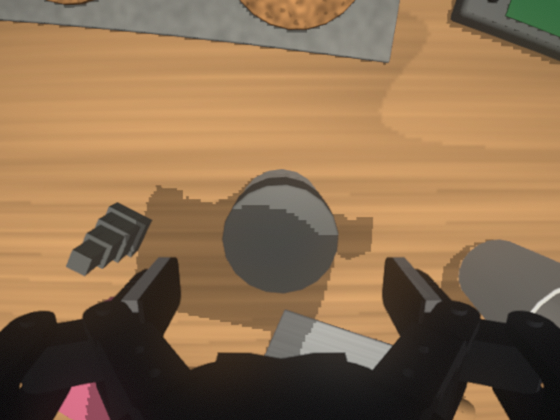

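```bash
python3 - <<'E'
from h import *
p=vision.camera_params('wrist')
for u,v in((280,236),(223,236),(337,236),(280,293)): print(at(p,u,v,62))
E
```

```text
[ 439.5 -100.4   62. ]
[439.6 -72.2  62. ]
[ 439.4 -128.6   62. ]
[ 408.1 -100.3   62. ]
```

Call:
move_arm:
  series: "-1 0.14 0 0.7 0 0 0; -1 0 0 0.57 0 0 0; 1 0 0 0 0 0 0; 1 0 0 0 0 0 0; 1 0 0 0 0 0 0; 1 0 0 0 0 0 0; 1 0 0 0 0 0 0"
  grip_force: 45

```text
clock: 4.45
eef_pos: [442.2, -102.9, 33.9]
tcp_rot: [3.138, -0.012, -0.006]
contact_force: [0.4, -0.7, -1.7]
opening: 0.663
```

Call:
move_arm:
  series: "1 0 0 -0.7 0 0 0; 1 0 0 -0.7 0 0 0; 1 0.9 0.05 0 0 0 0; 1 0.9 0.05 0 0 0 0; 1 0.9 0 0 0 0 0; 1 0.9 0 0 0 0 0; 1 0 0 0 0 0 0; 1 0 0 0 0 0 0"

```text
clock: 5.45
eef_pos: [587.5, -107.2, 93.5]
tcp_rot: [3.139, -0.01, -0.006]
contact_force: [-0.7, -0.7, -1.2]
opening: 0.665
```

```bash
python3 - <<'E'
from h import *
p=vision.camera_params('wrist')
im=vision.grab_frame('wrist');save('w3',im);s=r.sense();print(s['eef_pos'],s['tcp_rot'],s['opening'])
E
```

```text
[ 587.644744   -107.23328592   93.61411925] [ 3.13858963 -0.01017165 -0.00573678] 0.663584976924202
```

View pics/w3.png

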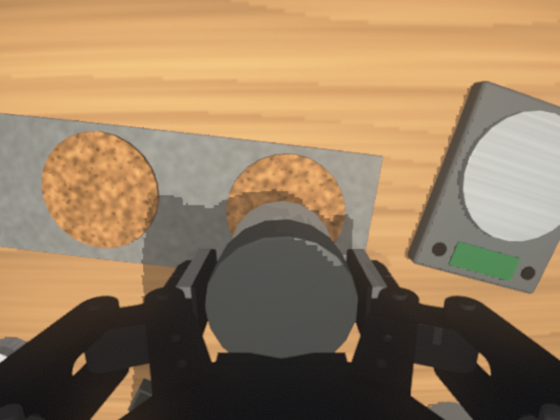

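```bash
python3 - <<'E'
from h import *
p=vision.camera_params('wrist')
for n,u,v,z in(('mid',100,189,7),('midL',41,187,7),('midR',158,191,7),('midT',100,131,7),('midB',100,248,7),('cL',228,208,7),('cR',346,210,7),('cT',288,153,7),('lidL',206,295,121),('lidR',357,295,121),('lidT',282,219,121)): print(n,at(p,u,v,z))
E
```

```text
mid [605.5  18.7   7. ]
midL [607.4  61.7   7. ]
midR [603.8 -22.4   7. ]
midT [645.2  13.5   7. ]
midB [561.6  24.9   7. ]
cL [591.3 -70.6   7. ]
cR [ 589.3 -153.3    7. ]
cT [ 629.2 -112.6    7. ]
lidL [587.  -78.9 121. ]
lidR [ 586.6 -136.3  121. ]
lidT [ 616.9 -107.9  121. ]
```

Call:
move_arm:
  series: "1 0.03 0.09 0.5 0 0 0; 1 0 0 0.5 0 0 0; 1 0 0 0.2 0 0 0; 1 0 0 0.08 0 0 0; 1 0 0 0 0 0 0"

```text
clock: 6.12
eef_pos: [586.1, -111.7, 38.5]
tcp_rot: [3.139, -0.007, -0.006]
contact_force: [0.4, 0.6, -1.3]
opening: 0.661
```

Call:
move_arm:
  series: "1 0.02 0 0.05 0 0 0; 1 0 0 0.05 0 0 0; 1 0 0 0 0 0 0"

```text
clock: 6.5
eef_pos: [586.7, -111.8, 39.3]
tcp_rot: [3.139, -0.007, -0.006]
contact_force: [-0.1, 0.5, -1.3]
opening: 0.661
```

Call:
move_arm:
  series: "1 0 0 0.12 0 0 0; 1 0 0 0.1 0 0 0; 1 0 0 0 0 0 0"

```text
clock: 6.88
eef_pos: [588.3, -112.0, 39.5]
tcp_rot: [3.138, -0.01, -0.006]
contact_force: [-0.2, 0.2, -1.7]
opening: 0.667
```

Call:
move_arm:
  series: "1 0 0 0.15 0 0 0"

```text
clock: 7.0
eef_pos: [590.4, -112.3, 37.0]
tcp_rot: [3.138, -0.014, -0.006]
contact_force: [-4.7, 9.3, 39.3]
opening: 0.664
```

```bash
python3 - <<'E'
from h import *
s=r.sense();print(s['eef_pos'],s['tcp_rot'],s['contact_force'])
save('s1',vision.grab_frame('scene')[160:320,150:330])
im=cv2.imread('pics/s1.png');cv2.imwrite('pics/s1.png',cv2.resize(im,None,fx=4,fy=3.5,interpolation=cv2.INTER_CUBIC))
E
```

```text
[ 590.38052228 -112.34421189   37.00006663] [ 3.13763926 -0.01428309 -0.00619826] [-4.7067191   9.30898237 39.28765159]
```

View pics/s1.png

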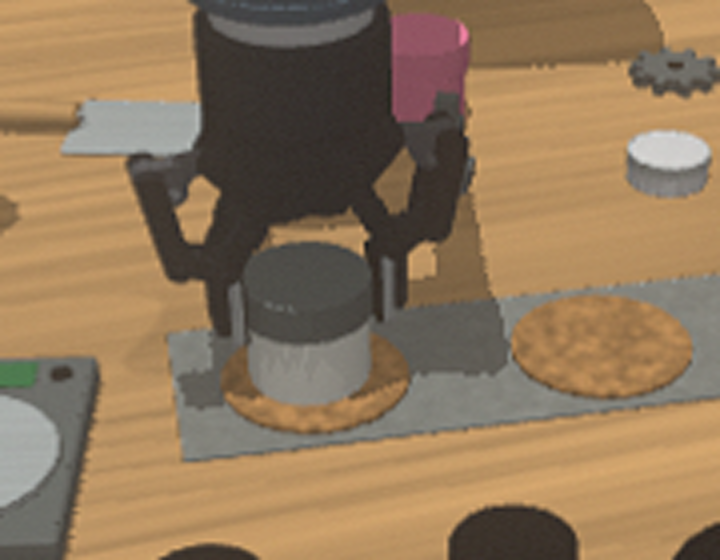

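```bash
python3 - <<'E'
from h import *
q=vision.camera_params('scene')
P=lambda x,y,z=7: at(q,149.6+x/4,159.6+y/3.5,z)
print('jar front',P(309,403),'coaster front',P(316,432),'cL',P(222,383),'cR',P(411,378),'jarL',P(249,370,20),P(371,370,20),'lidtopL',P(243,275,69),P(373,275,69),'lid back/front',P(308,242,69),P(308,305,69))
E
```

```text
jar front [ 607.2 -120.3    7. ] coaster front [ 628.8 -123.     7. ] cL [ 580.2 -152.8    7. ] cR [602.9 -72.6   7. ] jarL [ 589.6 -142.    20. ] [606.3 -91.8  20. ] lidtopL [ 577.1 -138.7   69. ] [594.4 -86.3  69. ] lid back/front [ 558.7 -105.4   69. ] [ 609.  -118.6   69. ]
```

Call:
move_arm:
  series: "1 0.06 0 -0.1 0 0 0; 1 0.03 0 0 0 0 0; 1 0 0 0.08 0 0 0; 1 0 0 0 0 0 0"

```text
clock: 7.55
eef_pos: [594.8, -112.3, 37.2]
tcp_rot: [3.138, -0.016, -0.006]
contact_force: [-3.2, 0.9, 9.0]
opening: 0.666
```

Call:
move_arm:
  series: "0.3 0 0 0 0 0 0; -0.5 0 0 0 0 0 0; -1 0 0 0 0 0 0; -1 0 0 -0.5 0 0 0; -1 0 0 -1 0 0 0; -1 0 0 -1 0 0 0; -1 -1 0.5 -0.6 0 0 0; -1 -1 0.6 0 0 0 0; -1 -1 0.6 0 0 0 0; -1 -0.8 0.6 0 0 0 0; -1 -0.8 0.5 0 0 0 0; -1 -0.6 0.7 0 0.9 0 0; -1 0 0 0 0 0 0"

```text
clock: 9.18
eef_pos: [380.1, -254.9, 172.5]
tcp_rot: [-3.135, -0.025, -0.004]
contact_force: [-0.3, 0.3, -0.1]
opening: 0.997
```

```bash
python3 - <<'E'
from h import *
s=r.sense();print(s['eef_pos'],s['tcp_rot'],s['contact_force'])
p=vision.camera_params('wrist');print(p)
im=vision.grab_frame('wrist');t=vision.grab_frame('top');save('w4',im);save('t4',t)
a=cv2.resize(t[130:290,320:460],None,fx=2.8,fy=2.8,interpolation=cv2.INTER_CUBIC)
b=cv2.resize(im,None,fx=.7,fy=1.0666)
m=np.zeros((600,800,3),'uint8');m[:448,:392]=a;m[:448,400:792]=b[:448]
save('m4',m)
E
```

```text
[ 380.0901056  -254.86261501  172.51797004] [-3.13486301 -0.02468753 -0.00395457] [-0.28023312  0.30939737 -0.05722323]
{'fx': 340.4902079949216, 'fy': 340.4902079949216, 'cx': 281.0466160490271, 'cy': 206.5279627470703, 'k1': -0.053722985654318885, 'position': array([ 441.81257229, -256.2897806 ,  316.986397  ]), 'rotation': array([-0.23763278,  0.00676135, -1.57428846])}
```

View pics/m4.png

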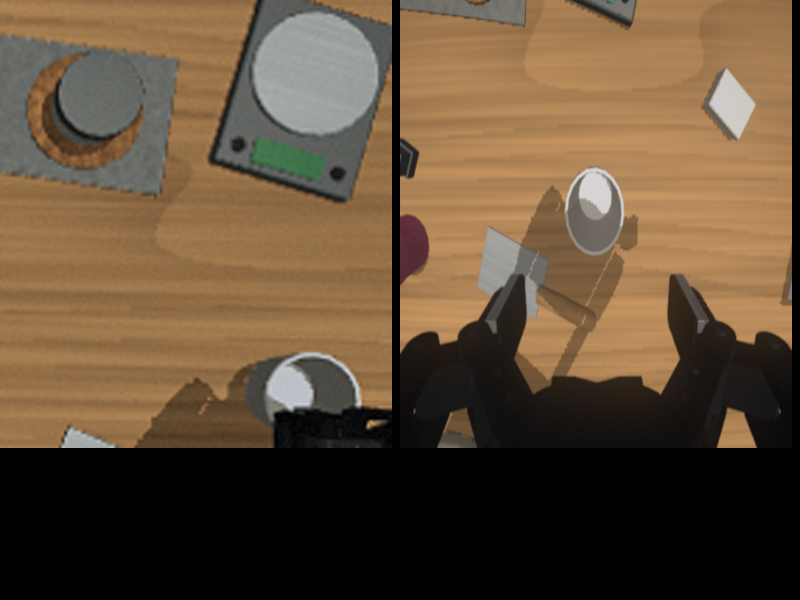

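```bash
python3 - <<'E'
from h import *
t=vision.camera_params('top');p=vision.camera_params('wrist')
print('jar',at(t,319.8+99.5/2.8,129.8+94/2.8,69),'coaster LRB',[at(t,319.8+x/2.8,129.8+y/2.8,7) for x,y in((27,108),(144,108),(85,168))])
for n,u,v,z in(('rim',278.6,197.8,75),('L',235.7,198,75),('R',320,198,75),('T',278,157,75),('B',278,238.5,75)):print(n,at(p,u,v,z))
E
```

```text
jar [ 588.1 -111.1   69. ] coaster LRB [array([587.6, -68.3,   7. ]), array([ 589.3, -152.1,    7. ]), array([ 545.1, -110.6,    7. ])]
rim [ 391.1 -251.5   75. ]
L [ 391.  -220.3   75. ]
R [ 390.9 -281.6   75. ]
T [ 420.6 -251.2   75. ]
B [ 360.  -250.9   75. ]
```

Call:
move_arm:
  series: "-1 0.2 -0.1 0.3 -0.4 -1.4 0; -1 0 0 1 0 0 0; -1 0 0 1 0 0 0; -1 0 0 0.9 0 0 0; -1 0 0 0.3 0 0 0; -1 0 0 0 0 0 0"

```text
clock: 10.02
eef_pos: [397.2, -247.2, 32.4]
tcp_rot: [3.138, -0.006, 0.004]
contact_force: [-0.3, -0.5, 0.7]
opening: 1.002
```

Call:
move_arm:
  series: "-1 -0.16 0.1 0 0 0 0; -1 0 0 0 0 0 0; 1 0 0 0 0 0 0; 1 0 0 0 0 0 0; 1 0 0 0 0 0 0; 1 0 0 0 0 0 0; 1 0 0 0 0 0 0"
  grip_force: 30

```text
clock: 10.9
eef_pos: [392.8, -252.9, 36.3]
tcp_rot: [3.134, -0.012, 0.003]
contact_force: [-0.3, 0.2, -1.0]
opening: 0.695
```

Call:
move_arm:
  series: "1 0 0 -0.8 0 0 0; 1 0 0 -1 0 0 0; 1 0.45 -0.9 0 0 0 0; 1 0.5 -0.9 0 0 0 0; 1 0.5 -0.9 0 0 0 0; 1 0.5 -0.9 0 0 0 0; 1 0.5 -0.9 0 0 0 0; 1 0.5 -0.9 0 0 0 0; 1 0.5 -0.9 0 0 0 0; 1 0.5 -0.9 0 0 0 0; 1 0.5 -0.9 0 0 0 0; 1 0.5 -0.8 0 0 0 0; 1 0.3 -0.5 0 0 0 0; 1 0 0 0 0 0 0; 1 0 0 0 0 0 0"

```text
clock: 12.78
eef_pos: [606.1, 136.2, 107.9]
tcp_rot: [3.134, -0.009, 0.002]
contact_force: [-0.2, -0.6, -0.4]
opening: 0.695
```

```bash
python3 - <<'E'
from h import *
s=r.sense();print(s['eef_pos'],s['tcp_rot'],s['contact_force'])
save('w5',vision.grab_frame('wrist'))
E
```

```text
[606.07675214 136.18423161 107.94359163] [ 3.13361566e+00 -9.31296449e-03  2.38349473e-03] [-0.19901884 -0.56379837 -0.35295387]
```

View pics/w5.png

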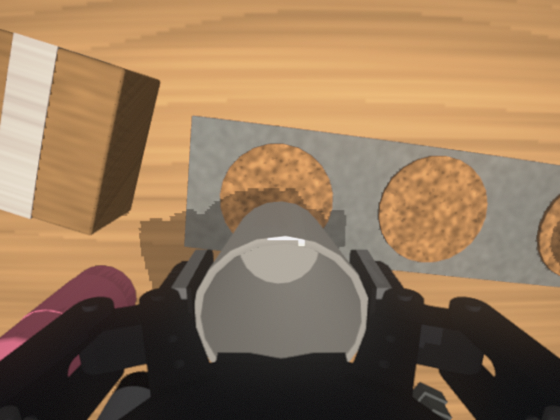

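```bash
python3 - <<'E'
from h import *
p=vision.camera_params('wrist')
for n,u,v,z in(('cL',221,190,7),('cR',333,195,7),('cT',277,143,7),('mL',378,205,7),('mR',487,211,7),('mT',434,155,7),('mB',431,263,7),('rimL',195,312,146.6),('rimR',367.5,312,146.6),('rimT',282,236,146.6),('footfar',280,283,74)):print(n,at(p,u,v,z))
E
```

```text
cL [619.3 179.1   7. ]
cR [615.6  96.8   7. ]
cT [653.4 138.1   7. ]
mL [608.   62.8   7. ]
mR [603.4 -22.2   7. ]
mT [645.5  24.3   7. ]
mB [560.9  16.8   7. ]
rimL [604.9 166.2 146.6]
rimR [604.8 105.9 146.6]
rimT [633.  135.9 146.6]
footfar [578.9 136.1  74. ]
```

Call:
move_arm:
  series: "1 0.15 -0.05 0.6 0 0 0; 1 0 0 0.6 0 0 0; 1 0 0 0.2 0 0 0; 1 0 0 0 0 0 0"

```text
clock: 13.32
eef_pos: [611.9, 134.2, 51.9]
tcp_rot: [3.133, -0.01, -0.001]
contact_force: [0.1, -0.1, 0.2]
opening: 0.697
```

Call:
move_arm:
  series: "1 0.05 -0.1 0.12 0 0 0; 1 0 0 0.1 0 0 0; 1 0 0 0.1 0 0 0"

```text
clock: 13.7
eef_pos: [616.4, 138.9, 42.4]
tcp_rot: [3.135, -0.014, -0.002]
contact_force: [-11.9, 0.6, 41.3]
opening: 0.695
```

Call:
move_arm:
  series: "1 -0.06 0 -0.05 0 0 0; 1 0 0 0 0 0 0"

```text
clock: 13.95
eef_pos: [614.7, 139.3, 45.5]
tcp_rot: [3.135, -0.016, -0.002]
contact_force: [0.2, -0.1, -0.5]
opening: 0.695
```

Call:
move_arm:
  series: "1 0 0 0.05 0 0 0; 0.3 0 0 0 0 0 0; -0.5 0 0 0 0 0 0; -1 0 0 0 0 0 0; -1 0 0 -1 0 0 0; -1 0 0 -1 0 0 0; -1 0 0 -1 0 -0.9 0; -1 -0.9 0 -1 0 0 0; -1 -1 -0.4 -0.2 0 0 0; -1 -1 -0.5 0 0 0 0; -1 -1 -0.5 0 0 0 0; -1 -1 -0.7 0 0 0 0; -1 -0.8 -0.7 0 0 0 0; -1 0 0 0 0 0 0; -1 0 0 0 0 0 0"

```text
clock: 15.82
eef_pos: [379.6, 255.3, 216.5]
tcp_rot: [3.138, -0.003, -0.003]
contact_force: [0.4, -0.3, 1.2]
opening: 1.004
```

```bash
python3 - <<'E'
from h import *
s=r.sense();print(s['eef_pos'],s['tcp_rot'],s['contact_force'])
im=vision.grab_frame('wrist');t=vision.grab_frame('top');save('w6',im);save('t6',t)
a=cv2.resize(t[120:180,190:270],None,fx=3,fy=3,interpolation=cv2.INTER_CUBIC)
im=np.clip((im/255.)**.6*255,0,255).astype('uint8')
m=np.zeros((420,800,3),'uint8');m[:,:560]=im;m[:180,560:800]=a
save('m6',m)
E
```

```text
[379.55902345 255.32330838 216.48454808] [ 3.13759181e+00 -3.19110847e-03 -2.83787812e-03] [ 0.43594894 -0.29362317  1.17467771]
```

View pics/m6.png

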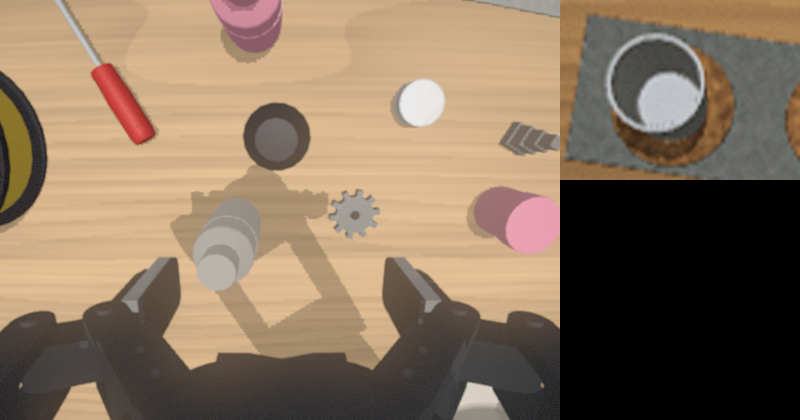

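```bash
python3 - <<'E'
from h import *
p=vision.camera_params('wrist');t=vision.camera_params('top')
for n,u,v,z in(('cap',275.5,139.5,130),('body',277,136,103),('tin',422,102,22),('greycap',217,271,130)):print(n,at(p,u,v,z))
print('cup',at(t,189.7+96/3,119.7+83.5/3,82))
E
```

```text
cap [429.8 257.9 130. ]
body [430.6 257.1 103. ]
tin [458.5 118.   22. ]
greycap [334.9 301.8 130. ]
cup [610.3 139.4  82. ]
```

Call:
move_arm:
  series: "-1 0.6 -0.05 0 0 0 0; -1 0.6 0 0.4 0 0 0; -1 0 0 1 0 0 0; -1 0 0 1 0 0 0; -1 0 0 1 0 0 0; -1 0 0 0 0 0 0"

```text
clock: 16.68
eef_pos: [436.6, 252.6, 77.3]
tcp_rot: [3.139, -0.006, -0.013]
contact_force: [0.1, 0.2, -0.3]
opening: 0.998
```

Call:
move_arm:
  series: "-1 -0.17 -0.12 0.12 0 0 0; -1 0 0 0 0 0 0; 1 0 0 0 0 0 0; 1 0 0 0 0 0 0; 1 0 0 0 0 0 0; 1 0 0 0 0 0 0; 1 0 0 0 0 0 0"
  grip_force: 60

```text
clock: 17.55
eef_pos: [432.8, 259.0, 77.2]
tcp_rot: [-3.141, -0.013, -0.014]
contact_force: [-0.0, -0.0, -2.4]
opening: 0.584
```

Call:
move_arm:
  series: "1 0 0 -0.6 0 0 0; 1 0 0 -0.9 0 0 0; 1 0 0 -0.9 0 0 0; 1 0.3 0.8 0 0 0 0; 1 0.5 0.9 0 0 0 0; 1 0.6 0.9 0 0 0 0; 1 0.6 0.9 0 0 0 0; 1 0.7 0.9 0 0 0 0; 1 0.7 0.7 0 0 0 0; 1 0.6 0.6 0 0 0 0; 1 0.3 0.3 0 0 0 0; 1 0 0 0 0 0 0; 1 0 0 0 0 0 0"

```text
clock: 19.18
eef_pos: [602.0, 10.0, 175.4]
tcp_rot: [-3.141, -0.007, -0.012]
contact_force: [0.3, -0.2, -1.6]
opening: 0.581
```

```bash
python3 - <<'E'
from h import *
s=r.sense();print(s['eef_pos'],s['tcp_rot'],s['contact_force'])
im=vision.grab_frame('wrist');im=np.clip((im/255.)**.6*255,0,255).astype('uint8')
save('w7',im)
E
```

```text
[602.0239172   10.02053238 175.35869534] [-3.14119358 -0.00687658 -0.01185636] [ 0.32932314 -0.19204857 -1.55887303]
```

View pics/w7.png

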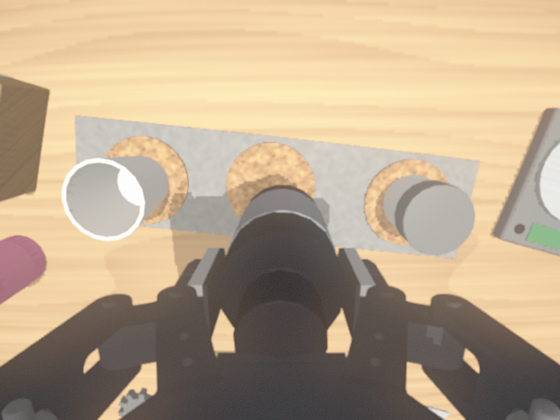

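Call:
move_arm:
  series: "1 0 -0.25 0.3 0 0 0; 1 0 0 0.6 0 0 0; 1 0 0 0.6 0 0 0; 1 0 0 0.4 0 0 0; 1 0 0 0 0 0 0"

```text
clock: 19.85
eef_pos: [600.1, 26.0, 95.7]
tcp_rot: [-3.14, -0.006, -0.008]
contact_force: [0.4, -0.3, -2.1]
opening: 0.588
```

Call:
move_arm:
  series: "1 0.1 0.13 0.1 0 0 0; 1 0.03 0 0.1 0 0 0; 1 0 0 0.06 0 0 0; 1 0 0 0 0 0 0"

```text
clock: 20.35
eef_pos: [607.2, 20.6, 86.5]
tcp_rot: [-3.14, -0.009, -0.008]
contact_force: [-0.2, -0.2, -2.1]
opening: 0.58
```

Call:
move_arm:
  series: "1 -0.04 0 0.07 0 0 0; 1 0 0 0.06 0 0 0"

```text
clock: 20.6
eef_pos: [607.0, 20.5, 83.9]
tcp_rot: [-3.14, -0.012, -0.008]
contact_force: [-8.9, -0.6, 34.3]
opening: 0.582
```

Call:
move_arm:
  series: "1 0 0 -0.03 0 0 0; 0.3 0 0 0 0 0 0; -0.5 0 0 0 0 0 0; -1 0 0 0 0 0 0; -1 0 0 -1 0 0 0; -1 0 0 -1 0 -0.7 0; -1 -0.6 0 -0.6 0 0 0; -1 -1 -0.3 0 0 0 0; -1 -1 -0.5 0 0 0 0; -1 -1 -0.5 0 0 0 0; -1 -1 -0.5 0.5 0 0 0; -1 -0.7 -0.5 0.8 0 0 0; -1 0 0 0 0 0 0; -1 0 0 0 0 0 0"

```text
clock: 22.35
eef_pos: [390.7, 116.4, 140.2]
tcp_rot: [-3.139, -0.005, -0.008]
contact_force: [0.0, -0.3, 0.6]
opening: 1.002
```

```bash
python3 - <<'E'
from h import *
s=r.sense();print(s['eef_pos'],s['tcp_rot'],s['contact_force'])
im=vision.grab_frame('wrist');t=vision.grab_frame('top');save('w8',im);save('t8',t)
a=cv2.resize(t[120:200,190:390],None,fx=2.8,fy=2.8,interpolation=cv2.INTER_CUBIC)
m=np.zeros((600,560,3),'uint8');m[:320]=im[:320];m[330:554]=a
m=np.clip((m/255.)**.6*255,0,255).astype('uint8');save('m8',m)
E
```

```text
[390.66800799 116.42710607 140.16930178] [-3.13873658 -0.00522671 -0.00841428] [ 0.02271039 -0.29624481  0.60775125]
```

View pics/m8.png

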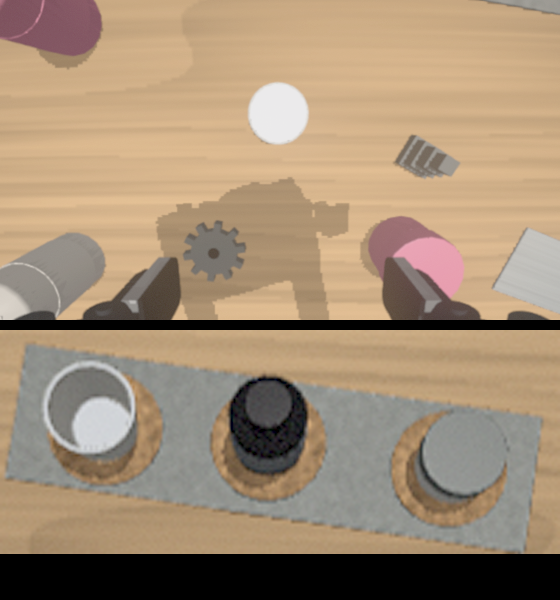

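```bash
python3 - <<'E'
from h import *
p=vision.camera_params('wrist');t=vision.camera_params('top')
print('tin',at(p,278,113,22),'bottle',at(t,189.8+268/2.8,119.8+70/2.8,137),'cup',at(t,189.8+89.5/2.8,119.8+78/2.8,82),'jar',at(t,189.8+463.5/2.8,119.8+122/2.8,69))
E
```

```text
tin [458.4 117.9  22. ] bottle [606.5  20.2 137. ] cup [610.1 139.3  82. ] jar [ 588.1 -111.1   69. ]
```

Call:
move_arm:
  series: "-1 0.8 -0.03 0.2 0 0 0; -1 0.8 0 0.5 0 0 0; -1 0 0 0.9 0 0 0; -1 0 0 0.9 0 0 0; -1 0 0 0.4 0 0 0; -1 0 0 0 0 0 0"

```text
clock: 23.2
eef_pos: [468.0, 115.4, 25.0]
tcp_rot: [-3.136, -0.017, -0.015]
contact_force: [-0.5, -0.0, 0.0]
opening: 0.997
```

Call:
move_arm:
  series: "-1 -0.22 -0.07 0.3 0 -0.9 0; -1 0 0 0.2 0 0 0; -1 0 0 0.1 0 0 0; -1 0 0 0 0 0 0"

```text
clock: 23.7
eef_pos: [461.1, 118.7, 1.3]
tcp_rot: [-3.135, -0.004, -0.016]
contact_force: [-0.0, -0.3, 1.0]
opening: 1.003
```

Call:
move_arm:
  series: "0 -0.03 0 -0.05 0 0 0; 1 0 0 0 0 0 0; 1 0 0 0 0 0 0; 1 0 0 0 0 0 0; 1 0 0 0 0 0 0; 1 0 0 0 0 0 0; 1 0 0 0 0 0 0"
  grip_force: 30

```text
clock: 24.58
eef_pos: [460.4, 118.9, 4.4]
tcp_rot: [-3.135, -0.005, -0.016]
contact_force: [0.2, 0.6, 0.2]
opening: 0.497
```

Call:
move_arm:
  series: "1 0 0 -0.6 0 0 0; 1 0 0 -1 0 0 0; 1 0 0 -1 0 0 0; 1 0 0.9 0 0 0 0; 1 0 1 0 0 0 0; 1 0 1 0 0 0 0; 1 0 1 0 0 0 0; 1 0.2 1 0 0 0 0; 1 0.5 0.6 0 0 0 0; 1 0.8 0.2 0 0 0 0; 1 0.8 0 0 0 0 0; 1 0.6 0 0 0 0 0; 1 0.3 0 0 0 0 0; 1 0 0 0 0 0 0; 1 0 0 0 0 0 0"

```text
clock: 26.45
eef_pos: [585.5, -119.2, 110.1]
tcp_rot: [-3.135, -0.003, -0.015]
contact_force: [0.2, 0.3, -0.1]
opening: 0.502
```

```bash
python3 - <<'E'
from h import *
s=r.sense();print(s['eef_pos'],s['tcp_rot'],s['contact_force'])
im=vision.grab_frame('wrist');save('w9',im)
E
```

```text
[ 585.51817715 -119.22052311  110.09600663] [-3.13470964 -0.00346017 -0.01548405] [ 0.16112071  0.33553142 -0.05591485]
```

View pics/w9.png

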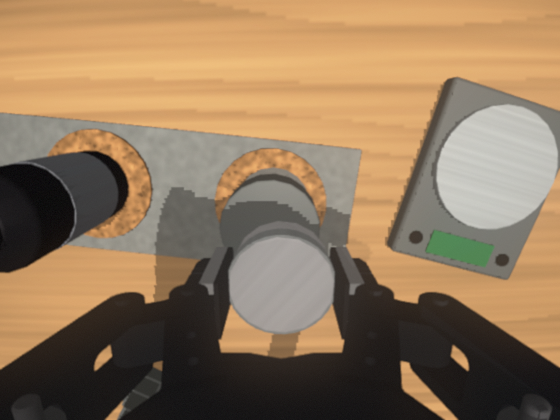

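```bash
python3 - <<'E'
from h import *
p=vision.camera_params('wrist')
print('tin',[at(p,u,284,127.7) for u in(228,282,336)],at(p,282,333,127.7),'lid',at(p,220,227,69),at(p,325,227,69),at(p,272,176,69),at(p,272,182,69))
E
```

```text
tin [array([584.6, -97.9, 127.7]), array([ 584.4, -119.9,  127.7]), array([ 584.1, -141.9,  127.7])] [ 561.2 -119.6  127.7] lid [589.8 -84.4  69. ] [ 589.1 -144.2   69. ] [ 618.8 -114.7   69. ] [ 615.5 -114.6   69. ]
```

Call:
move_arm:
  series: "1 0.06 -0.17 0.3 0 0 0; 1 0 0 0.3 0 0 0; 1 0 0 0.1 0 0 0; 1 0 0 0 0 0 0"

```text
clock: 27.0
eef_pos: [586.5, -111.4, 79.7]
tcp_rot: [-3.134, -0.002, -0.015]
contact_force: [0.5, 0.1, -0.4]
opening: 0.501
```

Call:
move_arm:
  series: "1 0.08 0.02 0.06 0 0 0; 1 0 0 0.06 0 0 0; 1 0 0 0.05 0 0 0"

```text
clock: 27.38
eef_pos: [590.5, -112.5, 73.2]
tcp_rot: [-3.135, -0.003, -0.016]
contact_force: [-4.4, 1.3, 19.2]
opening: 0.503
```

Call:
move_arm:
  series: "1 0 0 -0.03 0 0 0; 0.4 0 0 0 0 0 0; -0.2 0 0 0 0 0 0; -0.6 0 0 0 0 0 0; -0.6 0 0 -0.5 0 0 0; -0.6 0 0 -1 0 0 0; -1 -0.6 0 -1 0 0 0; -1 -1 0 0 0 0 0; -1 -1 0 0 0 0 0; -1 0 0 0 0 0 0; -1 0 0 0 0 0 0"

```text
clock: 28.75
eef_pos: [484.6, -111.8, 177.8]
tcp_rot: [-3.135, -0.005, -0.016]
contact_force: [-0.2, 0.1, 0.5]
opening: 1.002
```

```bash
python3 - <<'E'
from h import *
s=r.sense();print(s['eef_pos'],s['tcp_rot'],s['contact_force'])
t=vision.grab_frame('top');c=vision.grab_frame('scene');save('t9',t);save('s9',c)
m=np.zeros((590,700,3),'uint8');m[:280]=cv2.resize(t[120:200,190:390],None,fx=3.5,fy=3.5,interpolation=cv2.INTER_CUBIC)
m[290:590]=cv2.resize(c[130:280,90:440],None,fx=2,fy=2,interpolation=cv2.INTER_CUBIC)
m=np.clip((m/255.)**.7*255,0,255).astype('uint8');save('m9',m)
E
```

```text
[ 484.59016777 -111.78482586  177.76068777] [-3.13532382 -0.00538727 -0.01550654] [-0.23846799  0.11511518  0.4850099 ]
```

View pics/m9.png

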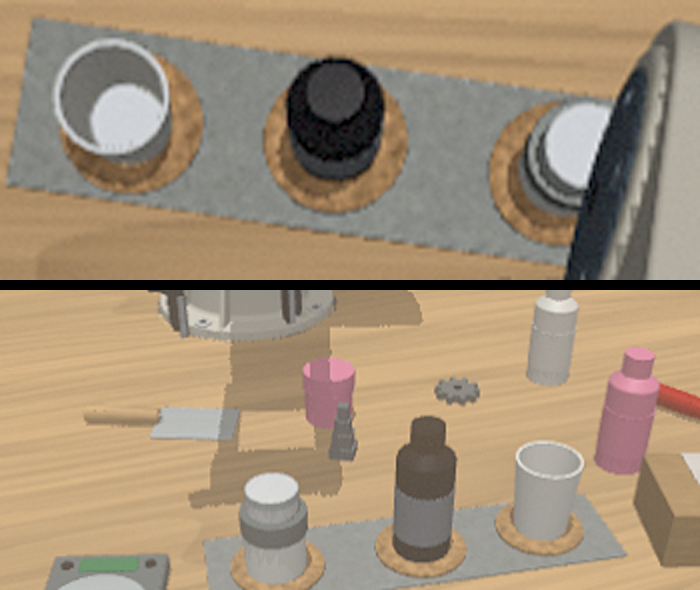

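Call:
move_arm:
  series: "-1 -1 0.5 0 0 0 0; -1 -1 1 0 0 0 0; -1 -1 1 0 0 0 0; -1 0 1 0 0 0 0; -1 0 0 0 0 0 0; -1 0 0 0 0 0 0"

```text
clock: 29.6
eef_pos: [364.7, -254.6, 175.4]
tcp_rot: [-3.136, -0.007, -0.012]
contact_force: [-0.0, 0.6, -0.7]
opening: 1.001
```

```bash
python3 - <<'E'
from h import *
s=r.sense();print(s['eef_pos'],s['contact_force'])
t=vision.grab_frame('top');save('t10',t)
m=cv2.resize(t[125:200,270:390],None,fx=6,fy=6,interpolation=cv2.INTER_CUBIC)
m=np.clip((m/255.)**.6*255,0,255).astype('uint8');save('m10',m)
E
```

```text
[ 364.72331431 -254.63118502  175.38942667] [-5.57971296e-04  5.56374574e-01 -7.49257852e-01]
```

View pics/m10.png

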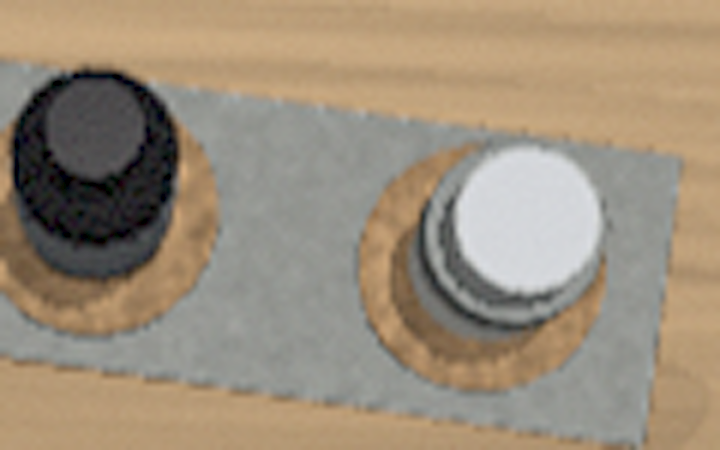

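```bash
python3 - <<'E'
from h import *
t=vision.camera_params('top')
P=lambda x,y,z: at(t,269.6+x/6,124.6+y/6,z)
print('tin',P(528,219,91),'lid',P(512.5,235,69),'cap',P(96,129,137),'foot near edge',P(92,279,7),'coaster near edges',P(92,335,7),P(482,392,7),'jarcoaster L',P(359,268,7))
E
```

```text
tin [ 588.6 -112.    91. ] lid [ 587.4 -110.5   69. ] cap [604.2  20.  137. ] foot near edge [580.1  21.3   7. ] coaster near edges [561.2  20.8   7. ] [ 544.8 -110.1    7. ] jarcoaster L [585.8 -68.4   7. ]
```

```bash
python3 -c "
from rig import r
print(r.sign_off())"
```

```text
the job is handed in; nothing more can be done
None
```

The job is done and handed in at about 30 s on the robot's clock, with the gripper open and clear of everything. I placed the jar first, then the cup, then the bottle, and last the tin on the jar's lid.

**Last checks (top camera, with about 2 mm calibration error):**

| Thing | Measured centre (x, y) in mm | Aimed at (x, y) in mm |
|---|---|---|
| jar | (587.4, -110.5) | coaster nearest the scale, about (587, -110) |
| cup | (610.1, 139.3) | coaster farthest from the scale, about (611.5, 138.5) |
| bottle | (604.2, 20.0) | middle coaster, about (603.2, 20.4) |
| tin | (588.6, -112.0) | middle of the jar's lid, (587.4, -110.5) |

The scene camera showed all of them upright, with the tin flat on the lid and the tower still standing.

**Checks that disagreed:**
- **Bottle:** an earlier top view put it about 3 mm farther from the robot, and a rough reading of the scene view hinted slightly the other way.
- **Jar:** readings of its position differed by 3–5 mm between cameras before I corrected it; the last top views agreed within 1 mm.

**Contact forces:** while setting things down, the measured contact force briefly reached about 39 N with the jar and 41 N with the cup. That was the held object pressing on its coaster, not the arm or gripper body pressing on something. I backed off each time before letting go.

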